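# Put the bronze mass set back in its graded block

## Robot

A 7-joint arm with a two-finger parallel gripper is mounted at the origin on the work surface. World frame = base frame: x ahead of the robot, y to its left, z up, the work surface at z = 0. Lengths are in m, angles in rad, forces in N, time in s.
With the tool pointing down it reaches from about 0.425 to 0.875 m from the base axis. Payload 4.7 kg.
Tool frame: the origin (TCP) lies midway between the tips of the shut fingers; the grasp point (between the pads) lies 19 mm behind it; z points along the fingers, y is the line along which they close (so a half turn about z gives the same grasp; the last joint's range is limited). The gripper opens to 87 mm and grips with 3 to 60 N. Pads are 19 mm wide; open, the fingers measure 117 mm over their backs; the gripper's body (75 mm by 190 mm) begins 51 mm behind the grasp point.
Start: joints at [1.207, 0.321, -0.07, 1.45, 0.023, 1.371, -0.057], TCP at [0.24, -0.604, 0.223] pointing down, gripper open.
Joint ranges: [-2.86, 2.86], [-0.3, 2.09], [-1.38, 1.24], [0.06, 2.45], [-1.56, 4.7], [0.09, 2.05], [-2.69, 2.69]. Speed limits (rad/s): [2.57, 2.57, 3.14, 3.14, 3.14, 3.14, 3.14].

## Interface

Orientations are given as a rotation vector (axis times angle).
In Python, from bench import ctrl gives the robot as it stands. The module is installed in compiled form; this text tells all that it offers.
- The arm moves only by the shell command python3 -m handwheel 'ROWS' [FORCE]. ROWS is JSON, a list of rows, each a list of 7 numbers: the finger opening in m, from 0 to 0.087, then the shift along the tool's x, y, z in m, then the turn, a rotation vector about the tool's x, y, z in degrees. A call has 1 to 12 rows; each row shifts and turns the commanded pose from where the row before left it, along the tool's axes as they then stand; what a row does not reach is not made up. A row lasts 1/8 s, in which the tool goes at most 62.5 mm and 10.7 degrees, less where a joint would pass 70% of its speed; a pose out of reach is approached as far as the arm can. A call is refused whole if a number of a shift passes 0.0625 or a number of a turn 10.7, either way. A call with a gripper value outside its range is refused whole. The fingers move at their own pace and stop on an object; FORCE is the grip in N (left out, the last holds). Time passes only in rows, so rows that do not move let the fingers close. It gives the time, the measured TCP pose, the force, the opening and the grip force at its end, in the units of the state.
- ctrl.get_state(): the state, without advancing time (a new reading comes with each control period).
- ctrl.get_image(name): name is "scene" or "side" or "wrist"; returns (picture, depth): 420x560x3 uint8, blue, green, red; 420x560 float32, m along the optical axis (not along the pixel's ray), 0 where there is no reading.
- ctrl.camera_info(name): a dict with "intrinsics" (3x3 intrinsics, pixels), "R" (3x3) and "t" (3): a world point X has camera coordinates R X + t. Camera axes: x right, y down, z forward; pixel columns grow to the right and rows downward; lengths in m; the calibration is good to about 2 mm. A picture is of the moment at which its call begins: read the wrist's pose just before it. camera_info takes no time and is no camera call; for the wrist camera it gives the pose at the moment of the call.
- ctrl.close_job(): hands the job in; it is judged then, once.
The state is a dict: "time": time; "joint_positions": joint angles; "qd": joint speeds; "joint_torque": joint torques, N m; "position": TCP position; "tool_rot": TCP orientation; "ft_force": force on the tool from outside, world axes, zero at the start; "torque": the same for the moment, N m; "grip_width": opening from 0.0 (shut) to 1.0 (fully open); "grip_force": force on a finger pad.
Only numpy, scipy, OpenCV 4.12 (cv2) and the standard library are available. Lean on these libraries where they do the work, as an engineer would, in place of code of your own. Each camera call takes 0.05 s, during which the arm holds its last target. There are 200 camera calls.

## Task

Put the four knobbed bronze masses back in the beech mass block, each standing upright in the well made for its size, largest in the largest and so on down. Lower them in, do not drop them. The steel mass and the hooked mass belong to other sets: leave them, and the trolley, where they are.

Things in the scene. Friction and masses are not known exactly. Their poses are not given: they have to be found in the camera images.
- mass500: loose knobbed bronze mass, 500 g, largest: upright brown-bronze cylinder 48 mm in diameter and 28 mm high, with a central round knob on top, 18 mm in diameter, rising 17 mm above the shoulder (total height 45 mm; the lowest 4 mm of the knob is a neck 4 mm thinner). Stands on the shelf. Origin: centre of the underside, z up.
- mass200: loose knobbed bronze mass, 200 g, second largest: upright brown-bronze cylinder 36 mm in diameter and 20 mm high, with a central round knob on top, 16 mm in diameter, rising 15 mm above the shoulder (total height 35 mm; the lowest 4 mm of the knob is a neck 4 mm thinner). Stands on the shelf. Origin: centre of the underside, z up.
- mass100: loose knobbed bronze mass, 100 g, third: upright brown-bronze cylinder 28 mm in diameter and 15.5 mm high, with a central round knob on top, 14 mm in diameter, rising 14 mm above the shoulder (total height 29.5 mm; the lowest 4 mm of the knob is a neck 4 mm thinner). Stands on the shelf. Origin: centre of the underside, z up.
- mass50: loose knobbed bronze mass, 50 g, smallest: upright brown-bronze cylinder 20 mm in diameter and 14 mm high, with a central round knob on top, 12 mm in diameter, rising 13 mm above the shoulder (total height 27 mm; the lowest 4 mm of the knob is a neck 4 mm thinner). Stands on the shelf. Origin: centre of the underside, z up.
- mass_block: beech mass block, fixed, 226 x 76 x 16 mm (x, y, z), flat, any yaw; a row of four round wells along its x, green baize floors 7 mm above the underside (9 mm deep). Well centres: y = 0, x = -75 mm (64 mm wide, for 500 g), -11 mm (52 mm, 200 g), +43 mm (44 mm, 100 g), +89 mm (36 mm, 50 g): 8 mm of play round each mass. Origin: centre of the underside, on the shelf.
- steel_mass: look-alike that does not belong: silvery steel knobbed mass of the same form and size as the 200 g bronze one (36 mm diameter, 35 mm high in all), loose among the bronze ones. Origin: centre of the underside.
- hooked_mass: look-alike that does not belong: bronze cylinder 32 mm in diameter and 26 mm high with a thin steel wire hook (26 mm wide along its x, top 58 mm above the shelf) instead of a knob, loose among the others. Origin: centre of the underside.
- trolley: bystander: red-painted iron trolley on four dark wheels, 150 x 96 x 64 mm with a 28 mm buffer rod more at its -x end, loose, 1.2 kg. It stands to one side of the masses, the mass block to the other. (A 238 mm tall glass cylinder and a flat brass pointer stand and lie beyond the masses, where x exceeds 0.78 m.) Origin: centre, at shelf height.
Mind the look-alikes: they are no part of the job. What is shaped like the hooked_mass but orange or white is not meant. What is shaped like the mass100 but yellow is not meant.

How it is judged:
At the end, for the whole second after the job is handed in: Each bronze mass stands upright (0.1 rad), at rest and released in its own well: within 10 mm of the centre along and across the block, underside within 3 mm of the well floor. The steel mass, the hooked mass and the trolley within 20 mm of their start, the two masses upright (x of mass500 in the frame of mass_block between -0.085 and -0.065 m and y of mass500 in the frame of mass_block between -0.01 and 0.01 m and z of mass500 in the frame of mass_block between 0.004 and 0.01 m and angle between each of mass500, mass200, mass100, mass50's own z axis and vertical below 0.1 rad and linear speed of each of mass500, mass200, mass100, mass50 below 0.02 m/s and x of mass200 in the frame of mass_block between -0.021 and -0.001 m and y of mass200 in the frame of mass_block between -0.01 and 0.01 m and z of mass200 in the frame of mass_block between 0.004 and 0.01 m and x of mass100 in the frame of mass_block between 0.033 and 0.053 m and y of mass100 in the frame of mass_block between -0.01 and 0.01 m and z of mass100 in the frame of mass_block between 0.004 and 0.01 m and x of mass50 in the frame of mass_block between 0.079 and 0.099 m and y of mass50 in the frame of mass_block between -0.01 and 0.01 m and z of mass50 in the frame of mass_block between 0.004 and 0.01 m and distance of each of steel_mass, hooked_mass, trolley from where it was at the start of the episode below 0.02 m and angle between each of steel_mass, hooked_mass's own z axis and vertical below 0.15 rad); the robot touches nothing.
It fails at once if a bronze mass is dropped or slammed down (faster than 0.6 m/s within 25 mm of the shelf) ((height (world z) of mass500 below 0.025 m and linear speed of mass500 above 0.6 m/s) or (height (world z) of mass200 below 0.025 m and linear speed of mass200 above 0.6 m/s) or (height (world z) of mass100 below 0.025 m and linear speed of mass100 above 0.6 m/s) or (height (world z) of mass50 below 0.025 m and linear speed of mass50 above 0.6 m/s)).
It fails at once if the steel mass, the hooked mass or the trolley is moved by more than 30 mm, or one of those masses is tipped over (distance of any of steel_mass, hooked_mass, trolley from where it was at the start of the episode above 0.03 m or angle between any of steel_mass, hooked_mass's own z axis and vertical above 0.35 rad).
It also fails if it takes over 104 s, if anything falls off the work surface, if the arm or the gripper's body presses on something with over 40 N, if the wrist force passes 120 N, or if a joint passes its speed limit or range.

## Working session

There is one attempt and no reset: what is moved stays moved. The work goes in short steps, Python scripts to look and compute and a shell command to move; the robot and the scene stay as the last step left them, time stands still between calls to the robot, and variables do not carry over. Pictures are saved under pics/ and viewed, at most 14 in all, crops included, and the job is handed in when it is done.

```bash
mkdir -p pics
cat > h.py <<'E'
import numpy as np, cv2
from bench import ctrl
from scipy.spatial.transform import Rotation as R
np.set_printoptions(precision=4, suppress=True)
def grab(n, f=None):
    ci=ctrl.camera_info(n); im,d=ctrl.get_image(n)
    if f: cv2.imwrite('pics/'+f,im)
    return im,d,ci
def ray(ci,uv,z):
    K=np.array(ci['intrinsics']);Rm=np.array(ci['R']);t=np.array(ci['t'])
    c=-Rm.T@t; d=Rm.T@np.linalg.inv(K)@np.array([uv[0],uv[1],1.])
    return c+d*(z-c[2])/d[2]
def cloud(d,ci):
    K=np.array(ci['intrinsics']);Rm=np.array(ci['R']);t=np.array(ci['t'])
    v,u=np.mgrid[:d.shape[0],:d.shape[1]]
    p=np.stack([(u-K[0,2])/K[0,0]*d,(v-K[1,2])/K[1,1]*d,d],-1)
    return (p-t)@Rm
E
python3 - <<'E'
from h import *
s=ctrl.get_state();print(s)
for n in ('scene','side'):
    im,d,ci=grab(n,n+'0.png');print(n,-np.array(ci['R']).T@ci['t'],np.array(ci['R']).T[:,2])
    np.savez(n+'0.npz',im=im,d=d,**ci)
im,d,ci=grab('wrist','wrist0.png');print(-np.array(ci['R']).T@ci['t'],ci)
E
```

```text
{'time': 0.0, 'joint_positions': array([ 1.2071,  0.3218, -0.0701,  1.4517,  0.0226,  1.3708, -0.0569]), 'qd': array([-0.0011,  0.0017, -0.001 ,  0.0009, -0.0013, -0.0007,  0.0005]), 'joint_torque': array([ -0.0006, -49.1283,  -0.4042, -31.2523,  -0.0637,   0.0437,
         0.0002]), 'position': array([ 0.2395, -0.6037,  0.2215]), 'tool_rot': array([-3.0839, -0.5896,  0.0008]), 'ft_force': array([ 0.7085, -0.0171, -0.3337]), 'torque': array([0.037 , 0.0197, 0.0682]), 'grip_force': 0.0, 'grip_width': 1.0012918458540947}
scene [1.1689 0.2589 0.4241] [-0.7764 -0.3498 -0.5243]
side [ 0.362  -0.8687  0.6132] [ 0.228   0.8222 -0.5215]
[ 0.3107 -0.5754  0.3835] {'intrinsics': array([[324.1675,   0.    , 278.0214],
       [  0.    , 324.1675, 212.5568],
       [  0.    ,   0.    ,   1.    ]]), 'R': array([[ 0.3691, -0.9294, -0.002 ],
       [-0.892 , -0.3548,  0.2801],
       [-0.261 , -0.1016, -0.96  ]]), 't': array([-0.6487, -0.0344,  0.3907])}
```

View pics/scene0.png

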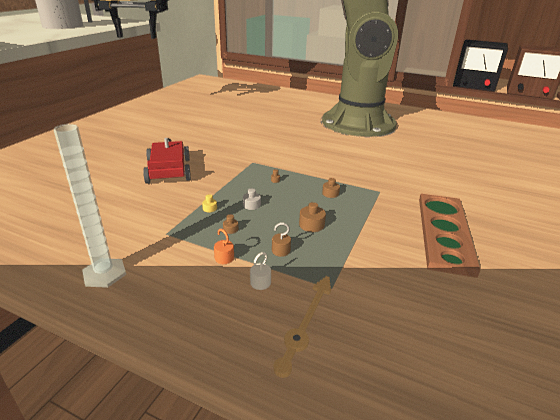

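View pics/side0.png

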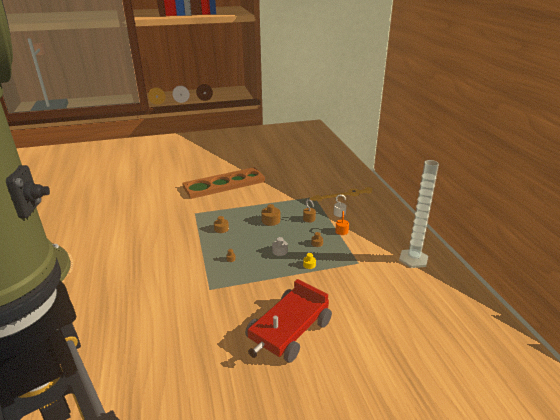

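The scene view shows the bronze knobbed masses: 500 at (312,217), 200 at (331,187), 100 at (230,225) behind the orange hooked one, and 50 at (276,176). The bronze hooked mass is at (281,242), the steel one at (252,200), the block at (447,232) and the trolley at (167,160). The side view agrees: 500 (270,216), 200 (221,225), 50 (231,256), 100 (317,240), block (224,182).

Run:
```python
from h import *
pts={'scene':dict(m500=(312,208),m200=(331,181),m100=(230,218),m50=(276,172),steel=(252,192),hook=(281,237),yel=(209,199),w500=(442,208),w200=(445,226),w100=(449,242),w50=(453,259),trol=(167,160)),
'side':dict(m500=(271,210),m200=(221,219),m100=(318,234),m50=(231,252),steel=(280,240),hook=(309,214),yel=(309,257),w500=(200,187),w200=(221,182),w100=(238,178),w50=(253,175),trol=(290,320))}
def line(ci,uv):
    K=ci['intrinsics'];c=-ci['R'].T@ci['t'];d=ci['R'].T@np.linalg.inv(K)@np.array([*uv,1.]);return c,d/np.linalg.norm(d)
A={n:np.load(n+'0.npz') for n in pts}
for k in pts['scene']:
    (c1,d1),(c2,d2)=[line(A[n],pts[n][k]) for n in pts]
    M=np.stack([d1,-d2],1);s=np.linalg.lstsq(M,c2-c1,rcond=None)[0]
    p,q=c1+s[0]*d1,c2+s[1]*d2
    dd=[cloud(A[n]['d'],A[n])[pts[n][k][1],pts[n][k][0]] for n in pts]
    print(k,(p+q)/2,np.linalg.norm(p-q).round(4),*dd)
s=ctrl.get_state();print(R.from_rotvec(s['tool_rot']).as_matrix())
```

```text
m500 [0.5791 0.0636 0.0344] 0.0027 [0.5878 0.0674 0.0414] [0.5785 0.0566 0.0374]
m200 [0.4537 0.0596 0.03  ] 0.0002 [0.4578 0.0607 0.0322] [0.4532 0.0557 0.0326]
m100 [ 0.6627 -0.0589  0.0259] 0.0001 [ 0.6677 -0.0557  0.0299] [ 0.6604 -0.065   0.0304]
m50 [ 0.4559 -0.0662  0.021 ] 0.0023 [ 0.4584 -0.0642  0.0235] [ 0.4556 -0.0751  0.0264]
steel [ 0.5696 -0.0643  0.03  ] 0.0003 [ 0.5754 -0.061   0.034 ] [ 0.568  -0.0707  0.0346]
hook [0.6711 0.0423 0.0212] 0.006 [0.6766 0.0472 0.0287] [0.6706 0.0334 0.0244]
yel [ 0.6176 -0.1323  0.0214] 0.0012 [ 0.6222 -0.1296  0.0242] [ 0.6142 -0.1405  0.0285]
w500 [0.4237 0.28   0.0096] 0.0021 [0.4155 0.2807 0.0061] [0.4242 0.2815 0.0076]
w200 [0.4861 0.2919 0.01  ] 0.0001 [0.4819 0.2921 0.0075] [0.4863 0.2939 0.0089]
w100 [0.5377 0.3025 0.0113] 0.0013 [0.5325 0.3032 0.0086] [0.5385 0.3058 0.0089]
w50 [0.5843 0.3122 0.0109] 0.0029 [0.5754 0.3136 0.0062] [0.5863 0.3181 0.0064]
trol [ 0.5244 -0.306   0.026 ] 0.0005 [ 0.5746 -0.2618  0.0572] [ 0.5205 -0.3202  0.0406]
[[ 0.9295  0.3689 -0.0006]
 [ 0.3689 -0.9295  0.0013]
 [-0.0001 -0.0015 -1.    ]]
```

```bash
python3 -m handwheel '[[0.087,0,0,-0.01,0,0,7.2],[0.087,0,0,-0.01,0,0,7.2],[0.087,0,0,-0.01,0,0,7.2]]' 25; python3 -m handwheel '[[0.087,0.0275,-0.055,0,0,0,0],[0.087,0.0275,-0.055,0,0,0,0],[0.087,0.0275,-0.055,0,0,0,0],[0.087,0.0275,-0.055,0,0,0,0],[0.087,0.0275,-0.055,0,0,0,0],[0.087,0.0275,-0.055,0,0,0,0],[0.087,0.0275,-0.055,0,0,0,0],[0.087,0.0275,-0.055,0,0,0,0],[0.087,0.0275,-0.055,0,0,0,0],[0.087,0.0275,-0.055,0,0,0,0],[0.087,0.0275,-0.055,0,0,0,0],[0.087,0.0275,-0.055,0,0,0,0]]'; python3 -m handwheel '[[0.087,0,0,0,0,0,0],[0.087,0,0,0,0,0,0]]'
python3 - <<'E'
from h import *
s=ctrl.get_state();print(s['position'],R.from_rotvec(s['tool_rot']).as_matrix())
im,d,ci=grab('wrist','w1.png');np.savez('w1.npz',im=im,d=d,**ci)
E
```

```text
time: 0.52
position: [0.2396, -0.604, 0.2524]
tool_rot: [-3.141, 0.005, 0.001]
ft_force: [-0.2, 0.1, -0.5]
grip_width: 0.996
grip_force: 0.0
time: 2.02
position: [0.5698, 0.0576, 0.2525]
tool_rot: [3.141, 0.0, 0.001]
ft_force: [0.4, -0.9, 0.8]
grip_width: 0.997
grip_force: 0.0
time: 2.28
position: [0.5689, 0.0555, 0.2519]
tool_rot: [3.141, 0.001, -0.002]
ft_force: [-0.8, -0.1, 0.1]
grip_width: 0.999
grip_force: 0.0
[0.5689 0.0555 0.2519] [[ 1.      0.0009 -0.0013]
 [ 0.0009 -1.     -0.0007]
 [-0.0013  0.0007 -1.    ]]
```

View pics/w1.png

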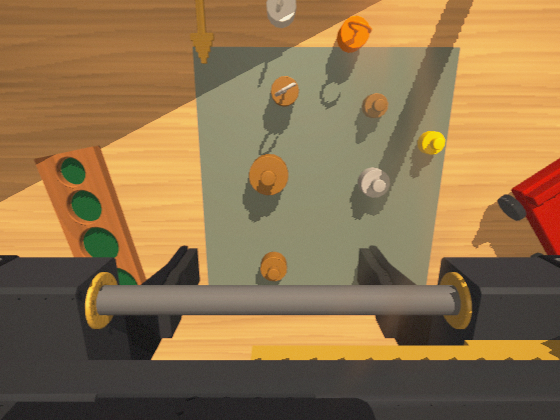

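The wrist view (up is +x, left is +y) shows 500 at (268,177), 200 at (273,267), 100 at (376,105), steel (375,183), bronze hook (285,92), yellow (433,142) and orange (353,33). The 50 is hidden behind the gripper bar. I'll move back a little and toward the block for a second view.

```bash
python3 -m handwheel '[[0.087,-0.04,-0.04,0,0,0,0],[0.087,-0.04,-0.04,0,0,0,0],[0.087,-0.03,-0.04,0,0,0,0],[0.087,0,0,0,0,0,0],[0.087,0,0,0,0,0,0]]'
python3 - <<'E'
from h import *
s=ctrl.get_state();print(s['position'])
im,d,ci=grab('wrist','w2.png');np.savez('w2.npz',im=im,d=d,**ci)
rough=dict(m500=(.579,.0636,45),m200=(.4537,.0596,35),m100=(.6627,-.0589,29.5),m50=(.4559,-.0662,27),steel=(.5696,-.0643,35))
for n in ('w1','w2','side0','scene0'):
    A=np.load(n+'.npz');p=cloud(A['d'],A).reshape(-1,3);p=p[A['d'].ravel()>0]
    for k,(x,y,h) in rough.items():
        q=p[np.hypot(p[:,0]-x,p[:,1]-y)<.03]
        if len(q)<20: print(n,k,'none');continue
        t=np.percentile(q[:,2],97)
        if t>.06: print(n,k,'occluded',t);continue
        kn=q[q[:,2]>t-.005]; 
        print(n,k,'top',t.round(4),len(kn),kn[:,:2].mean(0),(kn[:,:2].min(0)+kn[:,:2].max(0))/2,np.ptp(kn[:,:2],axis=0))
    f=p[(p[:,0]>.45)&(p[:,0]<.7)&(abs(p[:,1]-.15)<.02)];print(n,'shelf z',np.median(f[:,2]),np.std(f[:,2]))
E
```

```text
time: 2.95
position: [0.4598, 0.1738, 0.2528]
tool_rot: [3.14, -0.004, 0.002]
ft_force: [0.6, -0.3, -0.5]
grip_width: 0.997
grip_force: 0.0
[0.4598 0.1738 0.2528]
w1 m500 occluded 0.3688196990105496
w1 m200 top 0.0351 116 [0.4528 0.0614] [0.4517 0.0614] [0.0157 0.0143]
w1 m100 top 0.0291 132 [ 0.6595 -0.0584] [ 0.6593 -0.0588] [0.0129 0.0127]
w1 m50 top 0.0015 576 [ 0.4625 -0.0565] [ 0.4568 -0.066 ] [0.058  0.0595]
w1 steel top 0.0349 143 [ 0.5682 -0.0641] [ 0.5677 -0.0644] [0.0158 0.0148]
w1 shelf z 2.9200189014085543e-06 0.060256297889667174
w2 m500 top 0.045 247 [0.5784 0.0679] [0.5786 0.0675] [0.0169 0.0177]
w2 m200 top 0.0347 139 [0.4523 0.0623] [0.452 0.062] [0.0146 0.0148]
w2 m100 top 0.0215 58 [ 0.654  -0.0569] [ 0.654 -0.058] [0.0076 0.017 ]
w2 m50 top 0.0266 92 [ 0.4546 -0.0649] [ 0.4545 -0.0659] [0.0114 0.0117]
w2 steel top 0.0349 197 [ 0.5676 -0.0635] [ 0.5677 -0.0645] [0.0145 0.0161]
w2 shelf z 0.351216729576869 0.1522596415657262
side0 m500 top 0.0455 30 [0.5781 0.0635] [0.5781 0.0653] [0.0146 0.0169]
side0 m200 top 0.0359 26 [0.4515 0.0574] [0.4517 0.0595] [0.0144 0.0153]
side0 m100 top 0.0293 22 [ 0.6592 -0.0627] [ 0.6591 -0.0613] [0.0114 0.0162]
side0 m50 top 0.0266 23 [ 0.4542 -0.0698] [ 0.4547 -0.0692] [0.0096 0.0117]
side0 steel top 0.0351 35 [ 0.5673 -0.0681] [ 0.5672 -0.0667] [0.0135 0.0169]
side0 shelf z 0.0008056461515573162 0.0011940028243142714
scene0 m500 top 0.0442 56 [0.583  0.0675] [0.5815 0.0668] [0.0163 0.0159]
scene0 m200 top 0.0339 37 [0.4556 0.0613] [0.4548 0.0607] [0.0136 0.0152]
scene0 m100 top 0.0281 38 [ 0.6633 -0.0584] [ 0.6622 -0.0593] [0.0128 0.0126]
scene0 m50 top 0.0252 22 [ 0.4583 -0.066 ] [ 0.4582 -0.0664] [0.0108 0.0103]
scene0 steel top 0.034 40 [ 0.5716 -0.0641] [ 0.5717 -0.0647] [0.014  0.0135]
scene0 shelf z -0.000446693399812367 0.000735528932993152
```

View pics/w2.png

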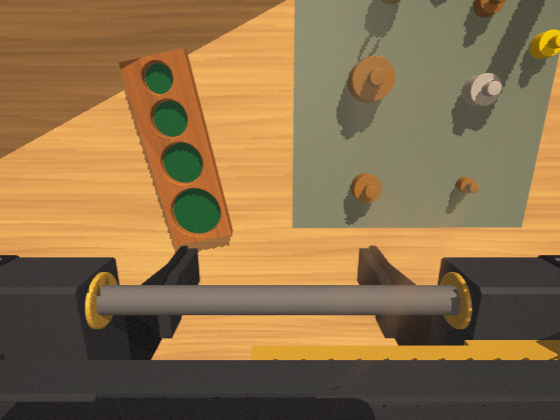

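This view has the whole block clear, with wells at (157,78), (169,118), (182,162) and (196,211) from small to large. The 500 (371,79), 200 (367,187) and 50 (467,186) are also visible.

Run:
```python
from h import *
for n in ('w2','side0','scene0'):
    A=np.load(n+'.npz');im=A['im'];P=cloud(A['d'],A)
    z=P[...,2];m=(z>.0125)&(z<.0195)&(P[...,1]>.2)&(P[...,1]<.4)&(P[...,0]>.33)&(P[...,0]<.68)
    q=P[m][:,:2].astype(np.float32)
    (c,wh,a)=cv2.minAreaRect(q*1000);a=a if wh[0]>wh[1] else a-90
    print(n,'block',c,wh,'yaw',a,'z',np.median(z[m]))
    u=np.array([np.cos(np.deg2rad(a)),np.sin(np.deg2rad(a))])
    for k,x in zip(('w500','w200','w100','w50'),(-.075,-.011,.043,.089)): print('  pred',k,np.array(c)/1000+x*u)
    hsv=cv2.cvtColor(im,cv2.COLOR_BGR2HSV)
    g=((cv2.inRange(hsv,(45,100,20),(90,255,255))>0)&(P[...,1]>.2)&(P[...,1]<.4)).astype(np.uint8)
    for ct in cv2.findContours(g,0,2)[0]:
        if cv2.contourArea(ct)<60: continue
        mk=np.zeros_like(g);cv2.drawContours(mk,[ct],-1,1,-1)
        b=P[(mk>0)];print('  baize',b.mean(0),'ext',np.ptp(b[:,:2],axis=0),'medz',np.median(b[:,2]),'mid',(b.min(0)+b.max(0))[:2]/2)
```

```text
w2 block (494.0244445800781, 294.3315734863281) (226.59747314453125, 77.29106903076172) yaw 11.426116943359375 z 0.015659053847777212
  pred w500 [0.4205 0.2795]
  pred w200 [0.4832 0.2922]
  pred w100 [0.5362 0.3029]
  pred w50 [0.5813 0.312 ]
  baize [0.4207 0.2802 0.008 ] ext [0.1454 0.1356] medz 0.007188700696753547 mid [0.4634 0.2421]
  baize [0.4836 0.2926 0.0086] ext [0.0766 0.1424] medz 0.007165420292233795 mid [0.4978 0.2454]
  baize [0.5365 0.3036 0.0071] ext [0.0395 0.039 ] medz 0.007077364568488235 mid [0.5365 0.304 ]
  baize [0.5814 0.3128 0.0077] ext [0.0617 0.1542] medz 0.007032134342482091 mid [0.5669 0.2513]
side0 block (494.01416015625, 292.53778076171875) (226.3280487060547, 83.04006958007812) yaw 12.024950981140137 z 0.01630988684724146
  pred w500 [0.4207 0.2769]
  pred w200 [0.4833 0.2902]
  pred w100 [0.5361 0.3015]
  pred w50 [0.5811 0.3111]
scene0 block (494.95892333984375, 293.17889404296875) (231.06834411621094, 76.79964447021484) yaw 11.340447425842285 z 0.01544598040606608
  pred w500 [0.4214 0.2784]
  pred w200 [0.4842 0.291 ]
  pred w100 [0.5371 0.3016]
  pred w50 [0.5822 0.3107]
  baize [0.5764 0.3111 0.0069] ext [0.0202 0.0298] medz 0.006871331717870648 mid [0.5762 0.3112]
  baize [0.5311 0.302  0.007 ] ext [0.0268 0.0383] medz 0.0069590165768672425 mid [0.5305 0.3025]
  baize [0.4775 0.2914 0.007 ] ext [0.0355 0.0443] medz 0.006938919578523369 mid [0.4769 0.2909]
  baize [0.4207 0.2785 0.0104] ext [0.777  0.0568] medz 0.007004926153556993 mid [0.7804 0.2783]
```

```bash
python3 -m handwheel '[[0.044,-0.0025,0.0375,0.04,0,0,0],[0.044,-0.0025,0.0375,0.04,0,0,0],[0.044,-0.0025,0.0375,0.04,0,0,0],[0.044,0,0,0.03,0,0,0],[0.044,0,0,0.02,0,0,0],[0.044,0,0,0,0,0,0],[0.044,0,0,0,0,0,0]]' 25
python3 - <<'E'
from h import *
im,d,ci=grab('wrist','w3.png');print(ctrl.get_state()['position'])
p=cloud(d,ci).reshape(-1,3);q=p[(d.ravel()>0)&(np.hypot(p[:,0]-.452,p[:,1]-.0615)<.03)&(p[:,2]<.045)]
t=np.percentile(q[:,2],97);k=q[q[:,2]>t-.005];print(t,k.mean(0),(k.min(0)+k.max(0))/2)
E
```

```text
time: 3.88
position: [0.4526, 0.0628, 0.0832]
tool_rot: [-3.141, 0.001, -0.001]
ft_force: [0.3, -0.2, -0.3]
grip_width: 0.505
grip_force: 0.0
[0.4528 0.0631 0.0835]
0.03494269857160998 [0.4526 0.0617 0.0345] [0.4523 0.0617 0.0333]
```

View pics/w3.png

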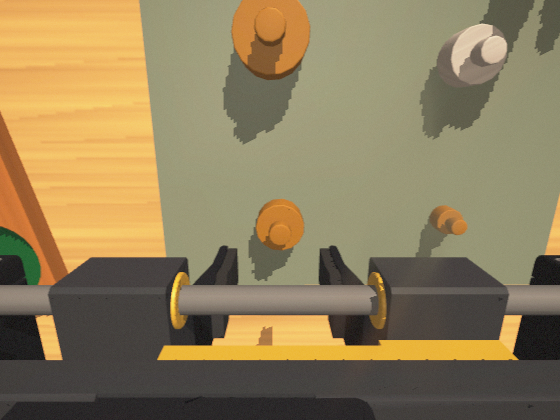

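The 200 knob at (280,234) sits between the fingers, aligned to about 1 mm. Next: descend, grip, lift.

```bash
python3 -m handwheel '[[0.044,0,0.0015,0.025,0,0,0],[0.044,0,0,0.02,0,0,0],[0.044,0,0,0.015,0,0,0],[0.044,0,0,0,0,0,0],[0.0,0,0,0,0,0,0],[0.0,0,0,0,0,0,0],[0.0,0,0,0,0,0,0],[0.0,0,0,0,0,0,0]]' 25; python3 -m handwheel '[[0.0,0,0,-0.01,0,0,0],[0.0,0,0,-0.02,0,0,0],[0.0,0,0,-0.03,0,0,0],[0.0,0,0,-0.03,0,0,0],[0.0,0,0,0,0,0,0],[0,0,0,0,0,0,0]]'
python3 - <<'E'
from h import *
im,d,ci=grab('wrist','w4.png');print(ctrl.get_state()['position'])
E
```

```text
time: 4.92
position: [0.452, 0.0618, 0.0228]
tool_rot: [3.141, 0.001, 0.001]
ft_force: [-0.3, -1.2, 1.7]
grip_width: 0.175
grip_force: 25.0
time: 5.68
position: [0.451, 0.0618, 0.1118]
tool_rot: [3.141, 0.001, -0.002]
ft_force: [0.1, 0.5, -2.8]
grip_width: 0.168
grip_force: 25.0
[0.4506 0.0618 0.1114]
```

View pics/w4.png

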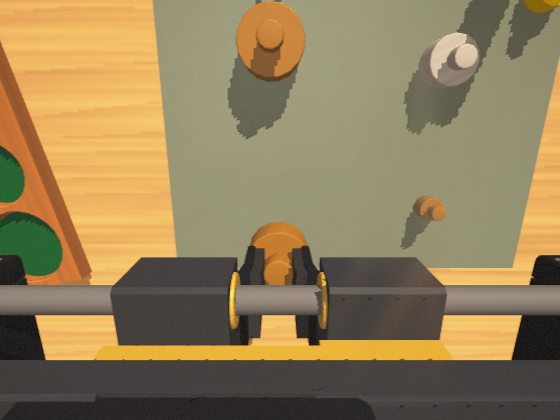

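The 200 is held at (278,255), gripped at 25 N and hanging upright. Next: carry it over its well.

```bash
python3 -m handwheel '[[0,0.0065,-0.03,0,0,0,0],[0,0.0065,-0.05,0,0,0,0],[0,0.0065,-0.05,0,0,0,0],[0,0.0065,-0.05,0,0,0,0],[0,0.0065,-0.04,0,0,0,0],[0,0,-0.01,0.03,0,0,0],[0,0,0,0.02,0,0,0],[0,0,0,0,0,0,0],[0,0,0,0,0,0,0]]'
cat > hold.py <<'E'
import sys
from h import *
# cloud-based look at what hangs below the fingers: well centre, radius args
im,d,ci=grab('wrist',sys.argv[1]);s=ctrl.get_state();print(s['position'])
E
python3 hold.py w5.png
```

```text
time: 6.85
position: [0.4845, 0.2911, 0.0628]
tool_rot: [3.141, -0.001, 0.0]
ft_force: [0.0, -0.7, -2.6]
grip_width: 0.168
grip_force: 25.0
[0.4849 0.2914 0.0633]
```

View pics/w5.png

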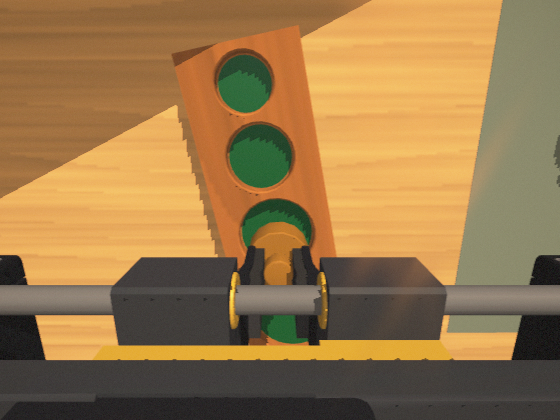

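The 200 hangs centred over its well, at (278,240). Lower, release and lift.

```bash
python3 -m handwheel '[[0,-0.001,0,0.015,0,0,0],[0,0,0,0.012,0,0,0],[0,0,0,0.0055,0,0,0],[0,0,0,0,0,0,0]]'; python3 -m handwheel '[[0.036,0,0,0,0,0,0],[0.036,0,0,0,0,0,0],[0.036,0,0,0,0,0,0],[0.036,0,0,-0.02,0,0,0],[0.036,0,0,-0.05,0,0,0],[0.036,0,0,-0.05,0,0,0],[0.036,0,0,0,0,0,0]]'
cat > well.py <<'E'
import sys
from h import *
# report objects standing in wells from wrist cloud
W=dict(w500=(.4207,.2793),w200=(.4835,.292),w100=(.5363,.303),w50=(.5815,.312))
im,d,ci=grab('wrist',sys.argv[1]);print('tcp',ctrl.get_state()['position'])
p=cloud(d,ci).reshape(-1,3);p=p[d.ravel()>0]
for k,c in W.items():
    q=p[(np.hypot(*(p[:,:2]-c).T)<.025)&(p[:,2]<.06)]
    if len(q)<30: print(k,'unseen');continue
    t=np.percentile(q[:,2],96);m=q[q[:,2]>t-.005]
    print(k,'top',t.round(4),'knob-well',m[:,:2].mean(0)-c,(m[:,:2].min(0)+m[:,:2].max(0))/2-c,np.ptp(m[:,:2],axis=0))
E
python3 well.py w6.png
```

```text
time: 7.4
position: [0.4828, 0.2917, 0.03]
tool_rot: [3.141, 0.001, -0.001]
ft_force: [-1.2, -1.5, 2.3]
grip_width: 0.173
grip_force: 25.0
time: 8.28
position: [0.4857, 0.2944, 0.156]
tool_rot: [-3.138, -0.002, -0.014]
ft_force: [-0.9, 0.1, -0.3]
grip_width: 0.412
grip_force: 0.0
tcp [0.4844 0.2931 0.1533]
w500 top 0.0085 knob-well [0.0004 0.0016] [0.0001 0.0027] [0.0487 0.0432]
w200 top 0.042 knob-well [-0.0005 -0.0005] [-0.0011 -0.0008] [0.0155 0.0152]
w100 top 0.0163 knob-well [-0.0006  0.0012] [-0.0002  0.0002] [0.0495 0.049 ]
w50 top 0.0167 knob-well [0.0009 0.0002] [0.0001 0.0002] [0.0484 0.0495]
```

The 200 stands in its well (top 42 mm, within 1 mm of centre). Next, the 500.

```bash
python3 -m handwheel '[[0.044,0.0189,0.045,0,0,0,0],[0.044,0.0189,0.045,0,0,0,0],[0.044,0.0189,0.045,0,0,0,0],[0.044,0.0189,0.045,0,0,0,0],[0.044,0.0189,0.045,0,0,0,0],[0.044,0,0,0.04,0,0,0],[0.044,0,0,0.025,0,0,0],[0.044,0,0,0,0,0,0],[0.044,0,0,0,0,0,0]]' 40
cat > pick.py <<'E'
import sys
from h import *
M=dict(m500=(.5785,.0665),m100=(.6597,-.059),m50=(.4548,-.0665))
im,d,ci=grab('wrist',sys.argv[1]);print('tcp',ctrl.get_state()['position'])
p=cloud(d,ci).reshape(-1,3);q=p[(d.ravel()>0)&(np.hypot(*(p[:,:2]-M[sys.argv[2]]).T)<.03)&(p[:,2]<.05)]
t=np.percentile(q[:,2],97);k=q[q[:,2]>t-.005];print('top',t,k.mean(0),(k.min(0)+k.max(0))/2,np.ptp(k,axis=0))
E
python3 pick.py w7.png m500
```

```text
time: 9.45
position: [0.578, 0.0675, 0.0857]
tool_rot: [-3.141, -0.002, -0.001]
ft_force: [0.8, -0.4, 0.2]
grip_width: 0.498
grip_force: 0.0
tcp [0.5784 0.0675 0.0862]
top 0.045046094130246975 [0.5798 0.0673 0.0444] [0.5793 0.0674 0.0433] [0.017  0.0169 0.0064]
```

```bash
python3 -m handwheel '[[0.044,0.001,0,0.025,0,0,0],[0.044,0,0,0.02,0,0,0],[0.044,0,0,0.01,0,0,0],[0.044,0,0,0,0,0,0],[0.0,0,0,0,0,0,0],[0.0,0,0,0,0,0,0],[0.0,0,0,0,0,0,0],[0.0,0,0,0,0,0,0]]' 40; python3 -m handwheel '[[0.0,0,0,-0.01,0,0,0],[0.0,0,0,-0.02,0,0,0],[0.0,0,0,-0.03,0,0,0],[0.0,0,0,-0.03,0,0,0],[0.0,0,0,0,0,0,0],[0,0,0,0,0,0,0]]'
```

```text
time: 10.5
position: [0.5789, 0.0673, 0.0303]
tool_rot: [-3.141, -0.001, -0.001]
ft_force: [0.8, -0.2, 1.7]
grip_width: 0.192
grip_force: 40.0
time: 11.25
position: [0.5779, 0.0667, 0.1193]
tool_rot: [3.141, 0.001, -0.002]
ft_force: [0.3, 0.3, -6.5]
grip_width: 0.192
grip_force: 40.0
```

```bash
python3 -m handwheel '[[0,-0.021,-0.0285,0,0,0,0],[0,-0.0315,-0.0425,0,0,0,0],[0,-0.0315,-0.0425,0,0,0,0],[0,-0.0315,-0.0425,0,0,0,0],[0,-0.0315,-0.0425,0,0,0,0],[0,-0.0105,-0.014,0,0,0,0],[0,0,0,0.03,0,0,0],[0,0,0,0.02,0,0,0],[0,0,0,0,0,0,0],[0,0,0,0,0,0,0]]'; python3 well.py w8.png
```

```text
time: 12.5
position: [0.4216, 0.2794, 0.0703]
tool_rot: [-3.141, -0.0, -0.0]
ft_force: [0.4, 0.0, -4.7]
grip_width: 0.187
grip_force: 40.0
tcp [0.4218 0.2796 0.0707]
w500 top 0.0587 knob-well [ 0.0213 -0.    ] [0.0179 0.0006] [0.014  0.0424]
w200 top 0.0419 knob-well [-0.001  -0.0006] [-0.0012 -0.0006] [0.015  0.0152]
w100 top 0.0163 knob-well [0.0026 0.0012] [-0.      0.0003] [0.0499 0.0495]
w50 top 0.0169 knob-well [-0.0204 -0.0001] [-0.0209  0.    ] [0.0081 0.0363]
```

View pics/w8.png

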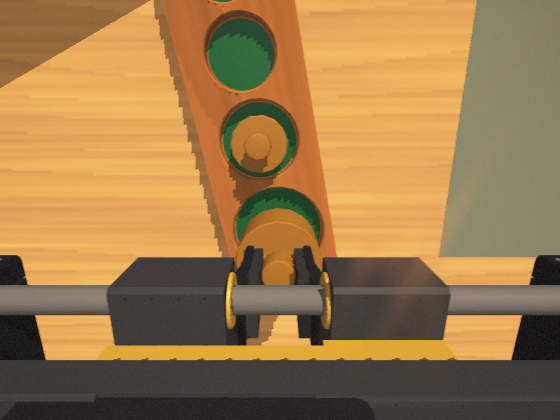

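The 200 is centred in its well at (258,145), and the 500 hangs over its own at (278,240). Lower and release.

```bash
python3 -m handwheel '[[0,-0.001,0,0.015,0,0,0],[0,0,0,0.012,0,0,0],[0,0,0,0.006,0,0,0],[0,0,0,0,0,0,0]]'; python3 -m handwheel '[[0.036,0,0,0,0,0,0],[0.036,0,0,0,0,0,0],[0.036,0,0,0,0,0,0],[0.036,0,0,-0.02,0,0,0],[0.036,0,0,-0.04,0,0,0],[0.036,0,0,-0.05,0,0,0],[0.036,0,0,0,0,0,0],[0.036,0,0,0,0,0,0]]'; python3 well.py w9.png
```

```text
time: 13.05
position: [0.4193, 0.2788, 0.0374]
tool_rot: [3.139, 0.001, -0.003]
ft_force: [-2.8, -3.4, 4.8]
grip_width: 0.194
grip_force: 40.0
time: 14.05
position: [0.4202, 0.2794, 0.1477]
tool_rot: [3.141, 0.001, 0.002]
ft_force: [-1.3, 0.3, -0.3]
grip_width: 0.412
grip_force: 0.0
tcp [0.4197 0.2791 0.1468]
w500 top 0.052 knob-well [-0.001  -0.0009] [-0.0015 -0.0008] [0.0173 0.0176]
w200 top 0.042 knob-well [-0.0011 -0.0006] [-0.0012 -0.0005] [0.015  0.0155]
w100 top 0.0164 knob-well [0.0018 0.0014] [ 0.0001 -0.0001] [0.0495 0.0495]
w50 top 0.0166 knob-well [-0.011   0.0004] [-0.0094 -0.0001] [0.0308 0.0498]
```

The 500 stands in its well (top 52 mm, 1.5 mm off). Next, the 50.

```bash
python3 -m handwheel '[[0.04,0.005,0.0493,0,0,0,0],[0.04,0.005,0.0493,0,0,0,0],[0.04,0.005,0.0493,0,0,0,0],[0.04,0.005,0.0493,0,0,0,0],[0.04,0.005,0.0493,0,0,0,0],[0.04,0.005,0.0493,0,0,0,0],[0.04,0.005,0.0493,0,0,0,0],[0.04,0,0,0.04,0,0,0],[0.04,0,0,0.03,0,0,0],[0.04,0,0,0,0,0,0],[0.04,0,0,0,0,0,0]]' 20;python3 pick.py w10.png m50
```

```text
time: 15.48
position: [0.4556, -0.0654, 0.0775]
tool_rot: [-3.141, -0.002, -0.0]
ft_force: [-0.0, 0.3, 0.5]
grip_width: 0.459
grip_force: 0.0
tcp [ 0.4561 -0.0655  0.078 ]
top 0.02631108119952324 [ 0.4552 -0.0661  0.0262] [ 0.4548 -0.0661  0.0248] [0.0115 0.0107 0.0066]
```

```bash
python3 -m handwheel '[[0.04,-0.0005,0.0005,0.03,0,0,0],[0.04,0,0,0.02,0,0,0],[0.04,0,0,0.011,0,0,0],[0.04,0,0,0,0,0,0],[0.0,0,0,0,0,0,0],[0.0,0,0,0,0,0,0],[0.0,0,0,0,0,0,0],[0.0,0,0,0,0,0,0]]' 20; python3 -m handwheel '[[0.0,0,0,-0.01,0,0,0],[0.0,0,0,-0.02,0,0,0],[0.0,0,0,-0.03,0,0,0],[0.0,0,0,-0.04,0,0,0],[0.0,0,0,0,0,0,0],[0,0,0,0,0,0,0]]'
```

```text
time: 16.52
position: [0.455, -0.0662, 0.0163]
tool_rot: [3.141, 0.001, 0.001]
ft_force: [-0.4, -0.5, 2.0]
grip_width: 0.124
grip_force: 20.0
time: 17.27
position: [0.4544, -0.0661, 0.1159]
tool_rot: [3.141, 0.001, -0.001]
ft_force: [-0.6, -0.4, -0.7]
grip_width: 0.123
grip_force: 20.0
```

```bash
python3 -m handwheel '[[0,0.0159,-0.0472,0,0,0,0],[0,0.0159,-0.0472,0,0,0,0],[0,0.0159,-0.0472,0,0,0,0],[0,0.0159,-0.0472,0,0,0,0],[0,0.0159,-0.0472,0,0,0,0],[0,0.0159,-0.0472,0,0,0,0],[0,0.0159,-0.0472,0,0,0,0],[0,0.0159,-0.0472,0,0,0,0],[0,0,0,0.03,0,0,0],[0,0,0,0.02,0,0,0],[0,0,0,0,0,0,0],[0,0,0,0,0,0,0]]'; python3 hold.py w11.png
```

```text
time: 18.77
position: [0.5822, 0.3108, 0.0664]
tool_rot: [3.141, -0.001, 0.001]
ft_force: [-0.7, -0.3, 0.3]
grip_width: 0.121
grip_force: 20.0
[0.5825 0.3112 0.0671]
```

View pics/w11.png

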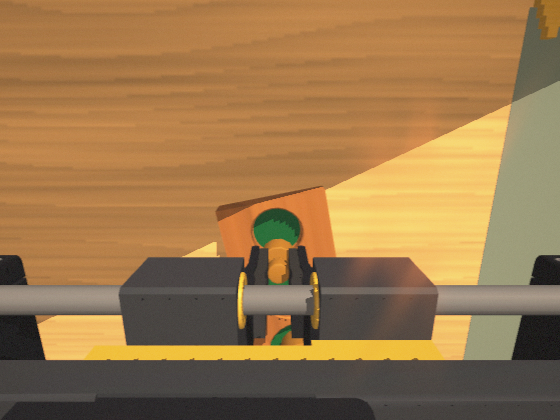

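The 50 hangs over its well, at (278,255). Lower and release.

```bash
python3 -m handwheel '[[0,-0.0005,-0.001,0.02,0,0,0],[0,0,0,0.015,0,0,0],[0,0,0,0.0075,0,0,0],[0,0,0,0,0,0,0]]'; python3 -m handwheel '[[0.036,0,0,0,0,0,0],[0.036,0,0,0,0,0,0],[0.036,0,0,0,0,0,0],[0.036,0,0,-0.02,0,0,0],[0.036,0,0,-0.04,0,0,0],[0.036,0,0,-0.05,0,0,0],[0.036,0,0,0,0,0,0],[0.036,0,0,0,0,0,0]]'; python3 well.py w12.png
```

```text
time: 19.32
position: [0.5811, 0.3126, 0.0233]
tool_rot: [3.141, 0.002, -0.0]
ft_force: [0.1, -0.3, 1.0]
grip_width: 0.12
grip_force: 20.0
time: 20.32
position: [0.5813, 0.3125, 0.1343]
tool_rot: [3.141, 0.001, 0.002]
ft_force: [1.1, -0.5, 0.4]
grip_width: 0.415
grip_force: 0.0
tcp [0.5808 0.3121 0.1332]
w500 top 0.0224 knob-well [ 0.021  -0.0006] [ 0.0202 -0.0015] [0.0055 0.0274]
w200 top 0.0426 knob-well [-0.0012 -0.0004] [-0.002  -0.0006] [0.0138 0.0155]
w100 top 0.0162 knob-well [-0.0035  0.0026] [-0.0001  0.0006] [0.0493 0.0485]
w50 top 0.0334 knob-well [-0.0003  0.0004] [-0.0005  0.0004] [0.0108 0.0111]
```

The 50 stands in its well (top 33 to 34 mm, within 1 mm). Last, the 100.

```bash
python3 -m handwheel '[[0.04,0.0098,0.0464,0,0,0,0],[0.04,0.0098,0.0464,0,0,0,0],[0.04,0.0098,0.0464,0,0,0,0],[0.04,0.0098,0.0464,0,0,0,0],[0.04,0.0098,0.0464,0,0,0,0],[0.04,0.0098,0.0464,0,0,0,0],[0.04,0.0098,0.0464,0,0,0,0],[0.04,0.0098,0.0464,0,0,0,0],[0.04,0,0,0.035,0,0,0],[0.04,0,0,0.02,0,0,0],[0.04,0,0,0,0,0,0],[0.04,0,0,0,0,0,0]]' 20;python3 pick.py w13.png m100
```

```text
time: 21.88
position: [0.6603, -0.0572, 0.0792]
tool_rot: [-3.141, -0.004, -0.001]
ft_force: [-0.3, -0.9, 0.3]
grip_width: 0.456
grip_force: 0.0
tcp [ 0.6607 -0.0574  0.0798]
top 0.029253034616117134 [ 0.6607 -0.0591  0.0289] [ 0.6602 -0.0594  0.0276] [0.0135 0.0134 0.0065]
```

View pics/w13.png

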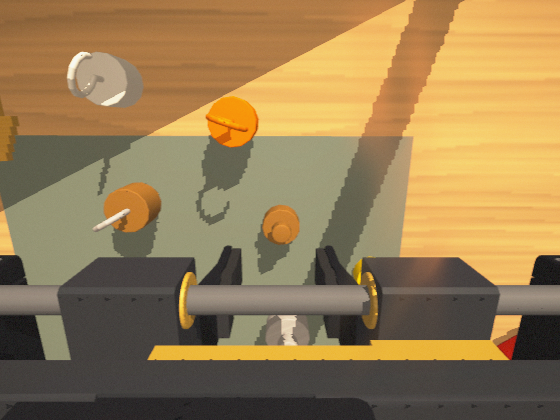

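The 100 is at (281,230) between the fingers, with the hooked mass (130,210) and orange one (232,122) well clear. Descend and grip.

```bash
python3 -m handwheel '[[0.04,0,0.0017,0.03,0,0,0],[0.04,0,0,0.02,0,0,0],[0.04,0,0,0.0115,0,0,0],[0.04,0,0,0,0,0,0],[0.0,0,0,0,0,0,0],[0.0,0,0,0,0,0,0],[0.0,0,0,0,0,0,0],[0.0,0,0,0,0,0,0]]' 25; python3 -m handwheel '[[0.0,0,0,-0.01,0,0,0],[0.0,0,0,-0.02,0,0,0],[0.0,0,0,-0.04,0,0,0],[0.0,0,0,-0.04,0,0,0],[0.0,0,0,0,0,0,0],[0,0,0,0,0,0,0]]'
```

```text
time: 22.92
position: [0.6602, -0.0601, 0.0175]
tool_rot: [-3.142, -0.001, -0.001]
ft_force: [0.1, 0.7, 1.2]
grip_width: 0.144
grip_force: 25.0
time: 23.68
position: [0.6596, -0.0604, 0.1274]
tool_rot: [3.141, 0.001, 0.0]
ft_force: [0.0, -1.0, -0.8]
grip_width: 0.145
grip_force: 25.0
```

```bash
python3 -m handwheel '[[0,-0.0154,-0.0454,0,0,0,0],[0,-0.0154,-0.0454,0,0,0,0],[0,-0.0154,-0.0454,0,0,0,0],[0,-0.0154,-0.0454,0,0,0,0],[0,-0.0154,-0.0454,0,0,0,0],[0,-0.0154,-0.0454,0,0,0,0],[0,-0.0154,-0.0454,0,0,0,0],[0,-0.0154,-0.0454,0,0,0,0],[0,0,0,0.035,0,0,0],[0,0,0,0.02,0,0,0],[0,0,0,0,0,0,0],[0,0,0,0,0,0,0]]'; python3 hold.py w14.png
```

```text
time: 25.18
position: [0.5372, 0.3022, 0.0725]
tool_rot: [-3.141, 0.001, -0.001]
ft_force: [-0.2, 0.3, -0.0]
grip_width: 0.147
grip_force: 25.0
[0.5374 0.3025 0.073 ]
```

View pics/w14.png

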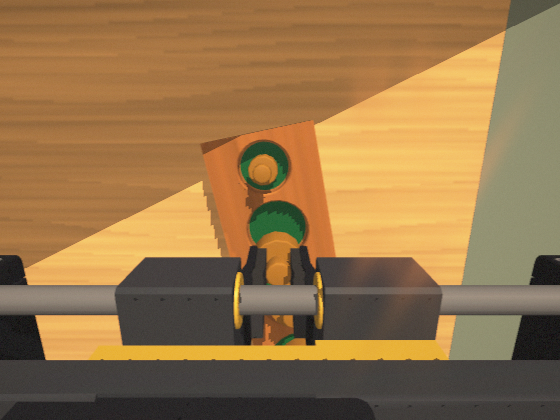

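The 50 stands in its well at (263,168), and the 100 is held over its own at (278,245). Lower, release, retreat and check.

```bash
python3 -m handwheel '[[0,-0.001,-0.0005,0.02,0,0,0],[0,0,0,0.02,0,0,0],[0,0,0,0.0075,0,0,0],[0,0,0,0,0,0,0]]'; python3 -m handwheel '[[0.036,0,0,0,0,0,0],[0.036,0,0,0,0,0,0],[0.036,0,0,0,0,0,0],[0.036,0,0,-0.02,0,0,0],[0.036,0,0,-0.04,0,0,0],[0.036,0,0,-0.06,0,0,0],[0.036,-0.05,0,-0.02,0,0,0],[0.036,-0.03,0.03,-0.02,0,0,0],[0.036,0,0.05,0,0,0,0],[0.036,0,0.05,0,0,0,0],[0.036,0,0,0,0,0,0],[0.036,0,0,0,0,0,0]]'; python3 well.py w15.png
python3 - <<'E'
from h import *
for n in ('side','scene'):
    im,d,ci=grab(n,n+'1.png');B=np.load(n+'0.npz')['im']
    x=[cv2.resize(i[140:380,120:480],(540,360)) for i in (im,B)];cv2.imwrite('pics/f_'+n+'.png',x[0])
im,d,ci=grab('side');p=cloud(d,ci).reshape(-1,3);q=p[(d.ravel()>0)&(np.hypot(p[:,0]-.5677,p[:,1]+.0655)<.03)];t=np.percentile(q[:,2],97);k=q[q[:,2]>t-.005];print('steel',t,(k.min(0)+k.max(0))/2)
E
```

```text
time: 25.72
position: [0.5347, 0.3032, 0.0242]
tool_rot: [3.14, 0.002, -0.002]
ft_force: [-2.0, -1.3, 4.0]
grip_width: 0.142
grip_force: 25.0
time: 27.22
position: [0.4558, 0.1742, 0.1857]
tool_rot: [-3.141, -0.002, -0.003]
ft_force: [0.1, -0.3, 0.1]
grip_width: 0.417
grip_force: 0.0
tcp [0.4556 0.1748 0.1854]
w500 top 0.052 knob-well [-0.001  -0.0016] [-0.0015 -0.0011] [0.0175 0.0175]
w200 top 0.0419 knob-well [-0.0009 -0.0016] [-0.0011 -0.001 ] [0.0148 0.0153]
w100 top 0.0362 knob-well [-0.0024 -0.001 ] [-0.0022 -0.0004] [0.0125 0.0138]
w50 top 0.0333 knob-well [-0.0018 -0.0007] [-0.0014 -0.0002] [0.0117 0.0114]
steel 0.035285600528115565 [ 0.5674 -0.0658  0.034 ]
```

View pics/side1.png

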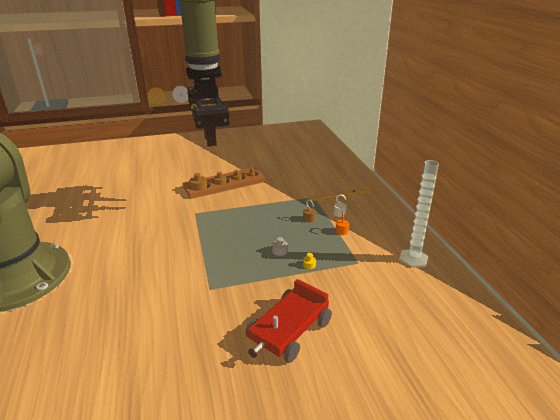

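All four masses stand in the block (200 to 253, 175 to 185). The steel mass (280,246), hooked mass (309,214) and trolley (290,320) have not moved, and the arm is clear.

```bash
python3 -c "
from bench import ctrl
print(ctrl.close_job())"
```

```text
the job is handed in; nothing more can be done
None
```

The four bronze masses stand upright in their own wells, each within about 3 mm of the well centre. The steel mass, hooked mass and trolley stand where they were, and I handed the job in at about 27 s of robot time; no verdict was shown.

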